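# Fit the gauge sleeve, then draw the sprung rod to its mark and hold

## Task

Stand the taller of the two loose steel sleeves over the tapered spigot of the gauge post, pushed fully home on the base plate, and let go of it. Then grip the knob of the sprung rod beside it, pull the rod straight up until its pointer is level with the top rim of that sleeve, and finish still holding it there against its spring; do not let go. Leave the short sleeve, the bell, the soapstone stick and the nut where they are.

Things in the scene. Friction and masses are not known exactly. Their poses are not given: they have to be found in the camera images.
- gauge_post: Gauge post, fixed: grey base plate 74 (x) x 180 (y) x 12 mm thick, lying flat on the worktop turned up to 30 degrees. Origin: centre of its underside; z up. At its y = +50 mm stands a dark round barrel (38 mm across at most, top 84 mm above the worktop) from which the sprung rod comes out; at its y = -50 mm stands the spigot.
- spigot_foot (a point): Point on the spigot's axis at the top face of the base plate, 12 mm above the worktop. The sleeve's lower end rests on the plate here when fully home.
- spigot_top (a point): Centre of the spigot's top, 52 mm above the worktop. The steel spigot is upright, 22 mm in diameter for 30 mm, then tapers over its last 10 mm to 10 mm.
- sleeve_tall: The taller loose steel sleeve: plain tube open at both ends, 34 mm outside, 25 mm bore, 120 mm long, about 0.2 kg, standing upright on the worktop. Origin: centre of its lower end; z along its axis, up. It fits the spigot with 1.5 mm clearance all round; home, its rim is 132 mm above the worktop.
- sleeve_rim (a point): Centre of the tall sleeve's top rim, 120 mm above its origin: the length mark for the pointer once the sleeve is home.
- rod (a joint): Extension of the sprung rod, m: 0 at rest, grows as it is pulled straight up, end stop 0.058. With the tall sleeve home the pointer is level with its rim at 0.040. The spring pulls it back with about 4 N at rest and 9 N at 0.040 (120 N/m), plus about 1.5 N of weight; let go, it returns to 0. It cannot turn.
- pointer_tip (a point): End of the flat pointer (4 mm thick, at mid thickness) that reaches out from the rod towards the spigot, 75 mm from the rod's axis; 92 mm above the worktop at rest. Its end stays 8 mm clear of the sleeve's side, so no finger goes between them below the pointer's height.
- knob_foot (a point): Dark ribbed upright cylindrical knob on top of the rod, 26 mm in diameter, 40 mm high. This point: centre of its underside, 118 mm above the worktop at rest (top 158 mm); moves with the rod. Its axis is 100 mm from the spigot's.
- knob_grip (a point): Point to grip, on the knob's axis, 22 mm above its underside (140 mm above the worktop at rest).
- sleeve_short: Bystander: the shorter steel sleeve, same 34 mm tube but 75 mm long, standing near the tall one. Origin: centre of its lower end. The two sleeves may swap places.
- bell_e: Bystander: copper-coloured cow bell, 72x116x103 mm, behind the post. Origin: centre of its underside.
- soapstone: Bystander: pale stick of soapstone, 70x12x5 mm, lying left of the post. Origin: centre of its underside.
- nut_big: Bystander: big hexagon nut, 30x34x14 mm, lying left of the post. Origin: centre of its underside.

How it is judged:
On the way, in this order (a step that is already met when the one before it is completed fails the run):
1. the tall sleeve stands fully home on the spigot, let go, with the rod still down (horizontal distance between sleeve_tall and spigot_foot below 0.004 m and z of sleeve_tall in the frame of gauge_post between 0.0095 and 0.0145 m and angle between sleeve_tall's own z axis and vertical below 0.06 rad and contact force between sleeve_tall and the fingers below 0.2 N and value of joint rod below 0.01 m), for 0.3 s.
2. the rod is pulled by its knob until the pointer is level with the sleeve's rim (within 4 mm) (horizontal distance between sleeve_tall and spigot_foot below 0.004 m and z of sleeve_tall in the frame of gauge_post between 0.0095 and 0.0145 m and angle between sleeve_tall's own z axis and vertical below 0.06 rad and value of joint rod between 0.036 and 0.044 m and contact force between rod_c4 and the fingers above 1 N), for 0.5 s.
At the end, for the whole second after the job is handed in: The tall sleeve is home on the spigot (lower end within 2.5 mm of the plate, within 4 mm of the spigot's axis, upright within 0.06 rad) and no finger touches it; the fingers still hold the knob with the rod at rest, extended 40 mm within 4 mm, i.e. the pointer level with the sleeve's rim (all of step 2 and velocity of joint rod between -0.01 and 0.01 m/s and contact force between sleeve_tall and the fingers below 0.2 N); the arm keeps its last pose, push and grip.
It fails at once if the short sleeve is moved more than 30 mm (distance of sleeve_short from where it was at the start of the episode above 0.03 m).
It fails at once if the copper bell is moved more than 30 mm (distance of bell_e from where it was at the start of the episode above 0.03 m).
It fails at once if the soapstone stick is moved more than 30 mm (distance of soapstone from where it was at the start of the episode above 0.03 m).
It fails at once if the big nut is moved more than 30 mm (distance of nut_big from where it was at the start of the episode above 0.03 m).
It fails at once if the short sleeve is tipped over (angle between sleeve_short's own z axis and vertical above 0.5 rad).
It also fails if it takes over 54 s, if anything falls off the work surface, if the arm or the gripper's body presses on something with over 40 N, if the wrist force passes 120 N, or if a joint passes its speed limit or range.

## Robot

A 6-joint arm with a two-finger parallel gripper is mounted at the origin on a cart in front of the work surface, level with it; the furniture and walls round the work are solid. World frame = base frame: x ahead of the robot, y to its left, z up, the work surface at z = 0. Lengths are in m, angles in rad, forces in N, time in s.
With the tool pointing down it reaches from about 0.25 to 0.775 m from the base axis. Payload 4 kg.
Tool frame: the origin (TCP) lies midway between the tips of the shut fingers; the grasp point (between the pads) lies 19 mm behind it; z points along the fingers, y is the line along which they close (so a half turn about z gives the same grasp; the last joint's range is limited). The gripper opens to 94 mm and grips with 3 to 60 N. Pads are 16 mm wide; open, the fingers measure 119 mm over their backs; the gripper's body (75 mm by 177 mm) begins 78 mm behind the grasp point.
Start: joints at [1.234, 0.087, 1.371, -0, 1.684, -0.103], TCP at [0.127, 0.535, 0.206] pointing down, gripper open.
Joint ranges: [-3.1, 3.1], [-0.76, 2.03], [0.27, 2.55], [-1.08, 4.22], [0.17, 2.65], [-2.57, 2.57]. Speed limits (rad/s): [2.79, 2.79, 3.14, 3.14, 3.14, 3.14].

## Interface

Orientations are given as a unit quaternion [x, y, z, w].
In Python, from bench import env gives the robot as it stands.
- The arm moves only by the shell command python3 inch.py 'ROWS'. ROWS is a JSON list of rows, 1 to 10 of them, each of 5 numbers: dx, dy, dz in m, then a turn about the tool's z in rad, then the finger opening in m; each row is the pose to reach, as a shift and turn from the pose commanded when the command began, along the tool's axes at that moment; what a row does not reach only later rows make up. A row lasts 1/12 s, in which the tool goes at most 0.0417 m and 0.125 rad, less where a joint would pass 70% of its speed; a pose out of reach is approached as far as the arm can. The fingers move at their own pace and stop on an object; the grip force is fixed at half the most. Time passes only in rows, so rows that do not move let the fingers close. It prints the time, the measured TCP pose, the force, the opening and the grip force at its end.
- env.get_obs(): the state, without advancing time (a new reading comes with each control period).
- env.snapshot(name): name is "side" or "top"; returns a dict with "pixels" (384x512x3 uint8, red, green, blue), "camera_matrix" (3x3 intrinsics, pixels), "R" (3x3) and "t" (3): a world point X has camera coordinates R X + t. Camera axes: x right, y down, z forward; pixel columns grow to the right and rows downward; lengths in m; the calibration is good to about 2 mm. A picture is of the moment at which its call begins. There is no depth.
- env.job_done(): hands the job in; it is judged then, once.
The state is a dict: "time_s": time; "joints": joint angles; "joint_vel": joint speeds; "joint_efforts": joint torques, N m; "tcp_pos": TCP position; "tcp_rot": TCP orientation; "contact_force": force on the tool from outside, world axes, zero at the start; "ft_torque": the same for the moment, N m; "grip_width": finger opening in m; "gripper_force": force on a finger pad.
Only numpy, scipy, OpenCV 4.12 (cv2) and the standard library are available. Lean on these libraries where they do the work, as an engineer would, in place of code of your own. Each camera call takes 0.05 s, during which the arm holds its last target. There are 200 camera calls.

## Working session

There is one attempt and no reset: what is moved stays moved. The work goes in short steps, Python scripts to look and compute and a shell command to move; the robot and the scene stay as the last step left them, time stands still between calls to the robot, and variables do not carry over. Pictures are saved under pics/ and viewed, at most 10 in all, crops included, and the job is handed in when it is done.

```bash
ls; mkdir -p pics
python3 - <<'E'
from bench import env
import cv2,pickle
o=env.get_obs();print({k:o[k] for k in('time_s','tcp_pos','tcp_rot','grip_width')})
for n in("side","top"):
    s=env.snapshot(n);pickle.dump(s,open(f'{n}0.pkl','wb'));print(n,s['camera_matrix'],s['R'],s['t'])
    cv2.imwrite(f'pics/{n}0.png',cv2.resize(s['pixels'][:,:,::-1],(768,576),interpolation=cv2.INTER_CUBIC))
E
```

```text
bench.py
inch.py
pics
{'time_s': 0.0, 'tcp_pos': array([0.12724026, 0.5345361 , 0.20436483]), 'tcp_rot': array([ 1.16630084e-01,  9.93174872e-01, -1.01950145e-03, -2.39408842e-04]), 'grip_width': 0.0941274169058448}
side [[433.43947024   0.         257.39583432]
 [  0.         433.43947024 189.71046778]
 [  0.           0.           1.        ]] [[-0.98864022 -0.15022776  0.00470501]
 [-0.10179781  0.64623831 -0.75631558]
 [ 0.11057904 -0.74820296 -0.65419004]] [0.57448083 0.12364553 1.23146314]
top [[348.04415817   0.         259.63585808]
 [  0.         348.04415817 192.86007932]
 [  0.           0.           1.        ]] [[-0.05826933 -0.99827593 -0.00706101]
 [-0.9697786   0.05828175 -0.23692343]
 [ 0.23692649 -0.00695775 -0.97150267]] [0.07748664 0.58848143 0.96186926]
```

View pics/side0.png

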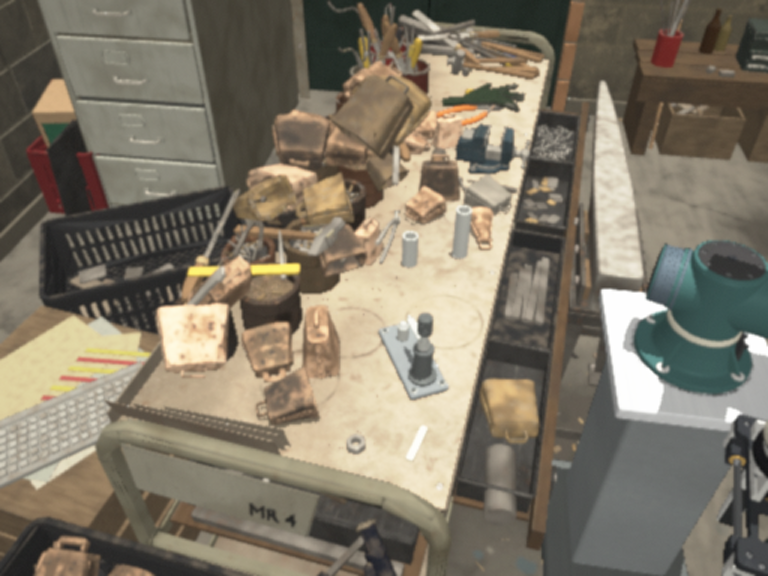

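View pics/top0.png

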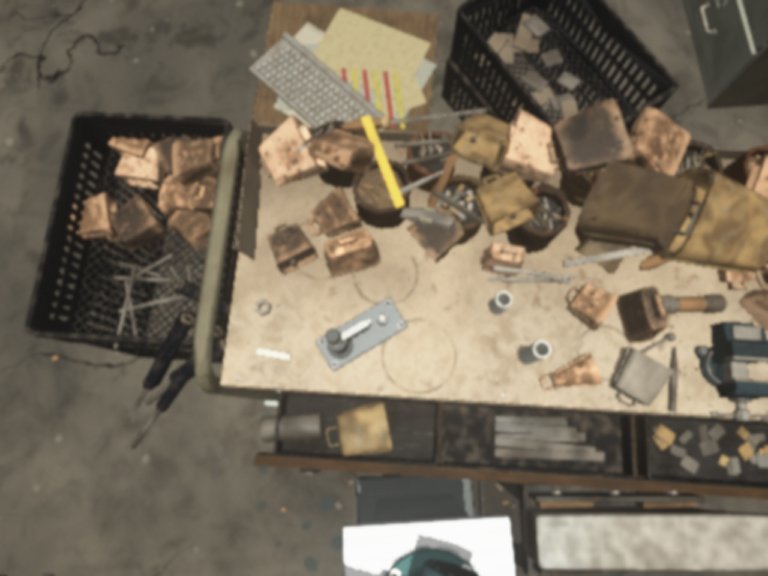

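The side view (1.5x scale) shows the tall sleeve at about (461,232), the short one at (410,250), the spigot at (404,330) and the knob at (425,325). In the top view the sleeves are at (540,350) and (502,302), the knob at (338,342) and the spigot at (382,320).

Run:
```python
import cv2,pickle,numpy as np
S=pickle.load(open('side0.pkl','rb'))['pixels'];T=pickle.load(open('top0.pkl','rb'))['pixels']
a=cv2.resize(S[130:270,245:345,::-1],None,fx=4,fy=4,interpolation=cv2.INTER_CUBIC)
b=cv2.resize(T[185:255,200:300,::-1],None,fx=4,fy=4,interpolation=cv2.INTER_CUBIC)
c=cv2.resize(T[185:255,300:400,::-1],None,fx=4,fy=4,interpolation=cv2.INTER_CUBIC)
cv2.imwrite('pics/crop.png',np.hstack([a,np.vstack([b,c])]))
```

```text
(no output)
```

View pics/crop.png

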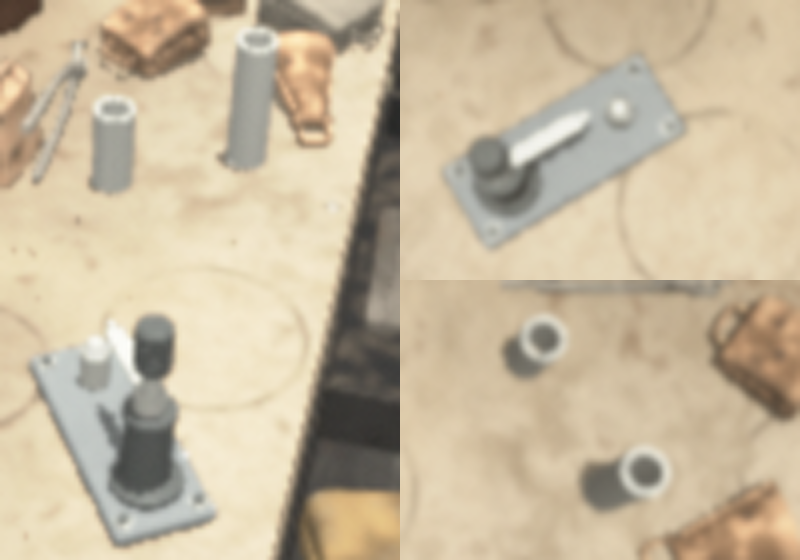

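The crop shows the tall sleeve's rim at crop (257,41) in side and (645,472) in top. The spigot top is at (95,342) and (620,110), the knob top at (154,325) and (488,155). The pointer reaches towards the spigot. Now I'll refine these with masks and triangulate.

```bash
cat > h.py <<'E'
import cv2,pickle,numpy as np
from bench import env
def tri(S,T,ps,pt):
    P=[s['camera_matrix']@np.c_[s['R'],s['t']] for s in(S,T)]
    X=cv2.triangulatePoints(*P,np.float64(ps),np.float64(pt))[:,0];X=X[:3]/X[3]
    e=[]
    for p,q in zip(P,(ps,pt)):
        u=p@np.r_[X,1];e.append(np.round(u[:2]/u[2]-q,2))
    return X,e
def plane(s,p,z):
    d=s['R'].T@np.linalg.solve(s['camera_matrix'],np.r_[p,1.]);c=-s['R'].T@s['t']
    return c+d*(z-c[2])/d[2]
def proj(s,X):
    u=s['camera_matrix']@(s['R']@X+s['t']);return u[:2]/u[2]
def comps(s,box,f,k=8,amin=60):
    x0,y0,x1,y1=box;I=cv2.resize(s['pixels'][y0:y1,x0:x1],None,fx=k,fy=k,interpolation=cv2.INTER_CUBIC)
    H=cv2.cvtColor(I,cv2.COLOR_RGB2HSV)
    m=f(H[...,1].astype(int),H[...,2].astype(int)).astype(np.uint8)
    cs,_=cv2.findContours(m,cv2.RETR_EXTERNAL,cv2.CHAIN_APPROX_NONE)
    return [((c[:,0]+.5)/k-.5+[x0,y0]).astype(np.float32) for c in cs if cv2.contourArea(c)>amin]
E
python3 - <<'E'
from h import *
S,T=[pickle.load(open(f'{n}0.pkl','rb')) for n in('side','top')]
def show(n,s,b,f,a=200):
    for c in comps(s,b,f,amin=a):
        (cx,cy),(w,h),an=cv2.minAreaRect(c);l,t=c.min(0);r,bt=c.max(0)
        print(n,np.round([cx,cy,w,h,an],2),'bbox',np.round([l,t,r,bt],1))
for b,n in(((350,225,372,245),'top tall'),((326,192,348,210),'top short'),((350-2,208,361,216),'top spig')):
  pass
show('T tall',T,(350,224,372,245),lambda s,v:(s<45)&(v>175))
show('T short',T,(325,190,345,210),lambda s,v:(s<45)&(v>175))
show('T spig',T,(248,206,262,220),lambda s,v:(s<45)&(v>195))
show('T knob',T,(212,215,230,236),lambda s,v:(v<95))
show('T plate',T,(205,190,280,250),lambda s,v:(s<60)|(v<110),2000)
show('T ptr',T,(220,205,255,235),lambda s,v:(s<50)&(v>185))
show('S tall',S,(298,134,318,148),lambda s,v:(s<45)&(v>175))
show('S tallbody',S,(299,132,318,176),lambda s,v:(s<45),1000)
show('S short',S,(264,150,282,182),lambda s,v:(s<45),1000)
show('S spig',S,(262,212,276,224),lambda s,v:(s<45)&(v>190))
show('S spigbody',S,(262,210,274,230),lambda s,v:(s<45)&(v>165))
show('S knob',S,(275,205,292,226),lambda s,v:(v<100))
print(T['pixels'][233,352:372],S['pixels'][216,262:276])
E
```

```text
T tall [361.19 232.19  13.97  12.73  45.  ] bbox [354.9 225.4 367.7 239.4]
T short [335.63 199.01  12.49  11.46  41.63] bbox [329.3 193.1 341.7 205.6]
T spig [254.38 211.62   4.62   4.38  90.  ] bbox [252.2 209.3 256.6 213.9]
T knob [227.55 233.82   2.59   5.83  58.82] bbox [224.4 231.3 229.4 235.4]
T plate [242.   222.12  54.62  74.88  90.  ] bbox [204.6 194.8 279.4 249.4]
T ptr [249.   231.69   5.5    9.38  90.  ] bbox [244.3 228.9 253.7 234.4]
T ptr [249.94 225.81   7.25   9.    90.  ] bbox [245.4 222.2 254.4 229.4]
T ptr [237.24 217.73   6.04  24.19  60.07] bbox [227.2 211.1 248.1 225.8]
T ptr [252.62 211.5    5.12   3.62  90.  ] bbox [250.8 208.9 254.4 214.1]
T ptr [235.42 211.33   1.5   26.28  59.2 ] bbox [224.1 204.6 246.7 217.9]
S tall [300.75 143.38   4.38   2.62  90.  ] bbox [299.4 141.2 302.1 145.6]
S tall [308.53 141.6   11.52  11.84   0.87] bbox [302.7 135.7 314.3 147.4]
S tallbody [307.44 153.47  11.67  37.45   4.78] bbox [300.3 134.9 314.3 172.1]
S tallbody [313.56 133.88   4.62   7.75  90.  ] bbox [309.7 131.6 317.4 136.2]
S short [273.01 165.53  11.29  24.89   1.17] bbox [267.2 153.1 278.8 177.9]
S spig [268.5  217.5   11.88  13.88  90.  ] bbox [261.6 211.6 275.4 223.4]
S spigbody [267.5  219.5   19.87  11.87  90.  ] bbox [261.6 209.6 273.4 229.4]
S knob [282.74 219.16   8.02   9.35   4.84] bbox [278.8 214.2 286.9 223.8]
[[103 100  91]
 [107 104  96]
 [135 132 121]
 [179 178 166]
 [199 198 186]
 [171 170 159]
 [130 128 118]
 [111 109 100]
 [107 104  95]
 [106 103  94]
 [105 102  93]
 [105 103  94]
 [118 116 106]
 [169 166 155]
 [217 213 198]
 [222 213 193]
 [209 195 169]
 [206 189 160]
 [210 192 163]
 [213 196 167]] [[217 204 180]
 [217 206 184]
 [220 212 193]
 [220 216 199]
 [220 218 204]
 [230 229 220]
 [240 239 232]
 [241 241 233]
 [236 235 227]
 [225 225 217]
 [224 224 215]
 [234 233 225]
 [249 248 243]
 [251 251 247]]
```

Run:
```python
from h import *
S,T=[pickle.load(open(f'{n}0.pkl','rb')) for n in('side','top')]
sc=lambda x,y:np.array([245+(x+.5)/4-.5,130+(y+.5)/4-.5])
tc=lambda x,y:np.array([200+(x-400+.5)/4-.5,185+(y+.5)/4-.5])
for n,ps,pt,z in(('tall',sc(257.5,41.5),np.array([361.1,232.6]),.12),('short',sc(114.5,108),np.array([335.6,199.3]),.075),
   ('spig',sc(96,342),np.array([254.5,211.7]),.052),('knob',sc(155,326),tc(488.5,153),.158)):
    X,e=tri(S,T,ps,pt);print(n,X.round(4),e,'S',plane(S,ps,z)[:2].round(4),'T',plane(T,pt,z)[:2].round(4))
# plate corners in top (crop px), height 12mm
q=[plane(T,tc(*c),.012)[:2] for c in((639,52),(687,127),(492,248),(443,173))]
q=np.array(q);print(q.round(4),np.linalg.norm(q-np.roll(q,-1,0),axis=1).round(4),'c',q.mean(0).round(4))
d=(q[0]+q[1]-q[2]-q[3]);d/=np.linalg.norm(d);print('dir to spigot',d,'spig',q.mean(0)+.05*d,'rod',q.mean(0)-.05*d,np.degrees(np.arctan2(d[1],d[0])))
p=[plane(T,tc(*c),.094)[:2] for c in((592,114),(512,158))];print('ptr',p)
# predicted body silhouettes
o=env.get_obs();from scipy.spatial.transform import Rotation as R
print(R.from_quat(o['tcp_rot']).as_matrix().round(3))
```

```text
tall [ 0.4511 -0.2292  0.1159] [array([-0.16, -0.04]), array([-0.01,  0.29])] S [ 0.4506 -0.223 ] T [ 0.4515 -0.2281]
short [ 0.5579 -0.1791  0.0746] [array([-0.08, -0.03]), array([-0.  ,  0.14])] S [ 0.5576 -0.1784] T [ 0.5582 -0.1791]
spig [0.5403 0.0611 0.049 ] [array([-0.02, -0.01]), array([-0.  ,  0.03])] S [0.5399 0.0643] T [0.5398 0.0611]
knob [0.4946 0.1489 0.1542] [array([-0.22, -0.06]), array([-0.01,  0.33])] S [0.4938 0.153 ] T [0.4949 0.1484]
[[0.5911 0.0438]
 [0.5296 0.0103]
 [0.4457 0.1639]
 [0.505  0.1995]] [0.0701 0.175  0.0692 0.1779] c [0.5179 0.1044]
dir to spigot [ 0.48155038 -0.87641841] spig [0.54194754 0.0605651 ] rod [0.4937925  0.14820695] -61.213291317984535
ptr [array([0.52893493, 0.08048861]), array([0.50065895, 0.13877754])]
[[-0.973  0.232 -0.001]
 [ 0.232  0.973 -0.002]
 [ 0.    -0.002 -1.   ]]
```

Heights check out: 0.116/0.120, 0.049/0.052 and 0.154/0.158 m, and the spigot-to-knob distance is 99 mm. I'll close the fingers perpendicular to the post line, at a yaw of about 28°.

```bash
cat >> h.py <<'E'
from scipy.spatial.transform import Rotation as R
def go(p,yaw=None):
    o=env.get_obs();M=R.from_quat(o['tcp_rot']).as_matrix()
    y=np.arctan2(M[1,1],M[0,1])
    print('t',o['time_s'],'tool delta',(M.T@(np.array(p)-o['tcp_pos'])).round(4),'turn',None if yaw is None else round(y-yaw,3))
E
python3 - <<'E'
from h import *
go([.289,.153,.204],np.radians(28));go([.451,-.2285,.204],np.radians(28))
E
```

```text
t 0.1 tool delta [-0.2457 -0.3337  0.001 ] turn 0.848
t 0.1 tool delta [-0.4917 -0.6673  0.0017] turn 0.848
```

```bash
R='[-0.246,-0.334,0,0.848,0.07]'; python3 inch.py '[[-0.246,-0.334,0,0.848,0.07],[-0.246,-0.334,0,0.848,0.07],[-0.246,-0.334,0,0.848,0.07],[-0.246,-0.334,0,0.848,0.07],[-0.246,-0.334,0,0.848,0.07],[-0.246,-0.334,0,0.848,0.07],[-0.246,-0.334,0,0.848,0.07],[-0.246,-0.334,0,0.848,0.07],[-0.246,-0.334,0,0.848,0.07],[-0.246,-0.334,0,0.848,0.07]]'; python3 -c "
from h import *
go([.451,-.2285,.204],np.radians(28))"
```

```text
time_s: 0.93
tcp_pos: [0.2893, 0.1512, 0.2053]
tcp_rot: [0.515, 0.857, 0.0, 0.0]
contact_force: [1.9, 0.7, 0.2]
grip_width: 0.0698
gripper_force: 0.0
t 0.9333 tool delta [-0.4111 -0.0358  0.0013] turn 0.001
```

```bash
python3 inch.py '[[-0.411,-0.036,0,0,0.07],[-0.411,-0.036,0,0,0.07],[-0.411,-0.036,0,0,0.07],[-0.411,-0.036,0,0,0.07],[-0.411,-0.036,0,0,0.07],[-0.411,-0.036,0,0,0.07],[-0.411,-0.036,0,0,0.07],[-0.411,-0.036,0,0,0.07],[-0.411,-0.036,0,0,0.07],[-0.411,-0.036,0,0,0.07]]'; python3 inch.py '[[0,0,0,0,0.07],[0,0,0,0,0.07]]'
python3 - <<'E'
from h import *
go([.451,-.2285,.081],np.radians(28))
a=[]
for n,c in(("side",(260,90,360,190)),("top",(300,165,400,265))):
    s=env.snapshot(n);pickle.dump(s,open(f'{n}1.pkl','wb'));x0,y0,x1,y1=c
    a.append(cv2.resize(s['pixels'][y0:y1,x0:x1,::-1],None,fx=4,fy=4,interpolation=cv2.INTER_CUBIC))
    print(n,proj(s,env.get_obs()['tcp_pos']))
cv2.imwrite('pics/c1.png',np.hstack(a))
E
```

```text
time_s: 1.77
tcp_pos: [0.4507, -0.2291, 0.2046]
tcp_rot: [0.515, 0.857, 0.0, -0.0]
contact_force: [0.8, 0.2, 0.7]
grip_width: 0.0699
gripper_force: 0.0
time_s: 1.93
tcp_pos: [0.4503, -0.2277, 0.2038]
tcp_rot: [0.516, 0.857, 0.0, -0.002]
contact_force: [-0.2, 1.2, 0.4]
grip_width: 0.0698
gripper_force: 0.0
t 1.9333 tool delta [-0.0014  0.0004  0.1228] turn -0.002
side [311.49640713 116.26801485]
top [369.61097262 228.88962566]
```

View pics/c1.png

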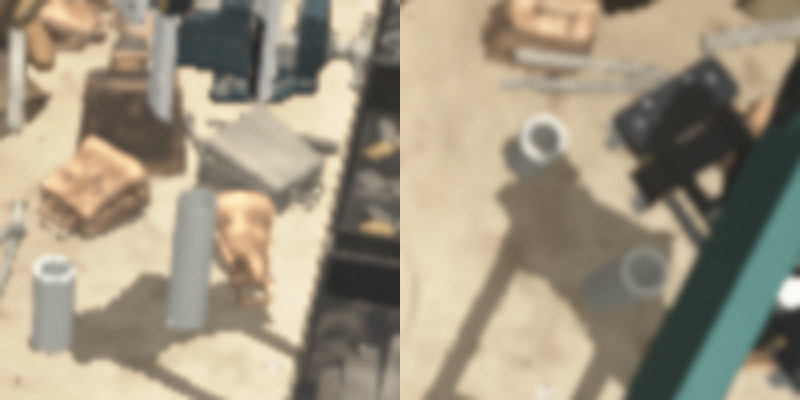

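The side view shows the fingers at x≈162 and x≈265 in the crop, either side of the tall sleeve, and both sleeves are standing. Next I descend and grip.

```bash
python3 inch.py '[[-0.001,0,0.04,0,0.07],[-0.001,0,0.08,0,0.07],[-0.001,0,0.11,0,0.07],[-0.001,0,0.123,0,0.07],[-0.001,0,0.123,0,0.07]]'; python3 inch.py '[[0,0,0,0,0.045],[0,0,0,0,0.036],[0,0,0,0,0.02],[0,0,0,0,0.02],[0,0,0,0,0.02],[0,0,0,0,0.02]]'
```

```text
time_s: 2.45
tcp_pos: [0.4482, -0.224, 0.0785]
tcp_rot: [0.514, 0.858, 0.0, -0.004]
contact_force: [-0.2, 0.1, -0.6]
grip_width: 0.07
gripper_force: 0.0
time_s: 2.95
tcp_pos: [0.4516, -0.2277, 0.0834]
tcp_rot: [0.515, 0.857, 0.0, 0.001]
contact_force: [0.0, 0.6, 1.0]
grip_width: 0.0337
gripper_force: 6.8
```

```bash
python3 inch.py '[[0,0,0,0,0.02],[0,0,0,0,0.02],[0,0,-0.02,0,0.02],[0,0,-0.05,0,0.02],[0,0,-0.08,0,0.02],[0,0,-0.08,0,0.02],[0,0,-0.08,0,0.02]]'
python3 - <<'E'
from h import *
a=[]
for n,c in(("side",(260,70,360,190)),("top",(300,150,400,270))):
    s=env.snapshot(n);pickle.dump(s,open(f'{n}2.pkl','wb'));x0,y0,x1,y1=c
    a.append(cv2.resize(s['pixels'][y0:y1,x0:x1,::-1],None,fx=4,fy=4,interpolation=cv2.INTER_CUBIC))
cv2.imwrite('pics/c2.png',np.hstack(a))
o=env.get_obs();print(o['tcp_pos'],o['grip_width'],o['gripper_force'],o['contact_force'])
p=o['tcp_pos'];print('axis low end', [proj(env.snapshot('side'),[p[0],p[1],z]) for z in(.045,.08,.12)])
go([.541,.061,.175])
E
```

```text
time_s: 3.53
tcp_pos: [0.4518, -0.228, 0.1636]
tcp_rot: [0.515, 0.857, -0.0, 0.002]
contact_force: [-0.5, 0.3, -3.3]
grip_width: 0.033
gripper_force: 30.0
[ 0.45011439 -0.22687672  0.16024254] 0.03343509276803418 29.99940063804388 [ 0.35684297  0.27462089 -2.43205526]
axis low end [array([307.33180009, 158.35819887]), array([308.20031065, 149.64161562]), array([309.22837753, 139.32368622])]
t 3.7833 tool delta [ 0.2114  0.2155 -0.0147] turn None
```

View pics/c2.png

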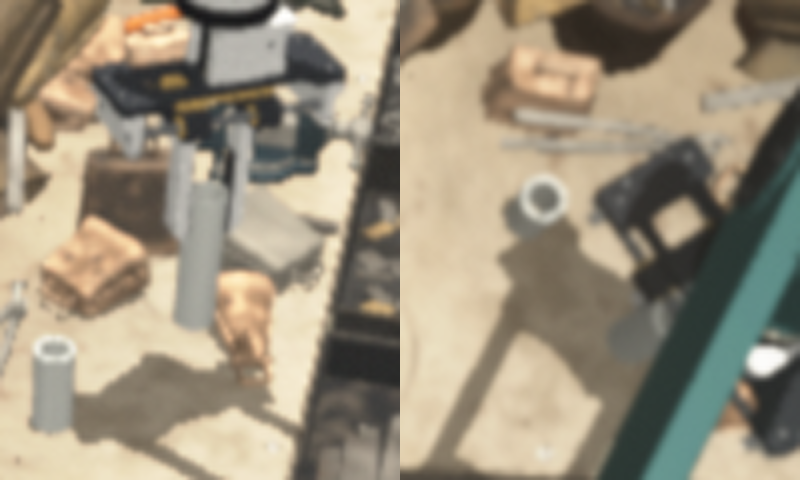

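The sleeve is held and lifted upright in the side view: crop x≈200, lower end at y≈325. I'll carry it to above the spigot.

```bash
python3 inch.py '[[0.05,0.05,0,0,0.02],[0.08,0.08,0,0,0.02],[0.11,0.11,0,0,0.02],[0.14,0.14,0,0,0.02],[0.17,0.17,0,0,0.02],[0.19,0.195,0,0,0.02],[0.205,0.21,0,0,0.02],[0.211,0.215,0,0,0.02],[0.211,0.215,0,0,0.02],[0.211,0.215,0,0,0.02]]';python3 inch.py '[[0,0,0,0,0.02],[0,0,0,0,0.02],[0,0,0,0,0.02]]'
python3 - <<'E'
from h import *
a=[]
for n,c in(("side",(230,150,330,270)),("top",(200,150,300,270))):
    s=env.snapshot(n);pickle.dump(s,open(f'{n}3.pkl','wb'));x0,y0,x1,y1=c
    a.append(cv2.resize(s['pixels'][y0:y1,x0:x1,::-1],None,fx=4,fy=4,interpolation=cv2.INTER_CUBIC))
    p=env.get_obs()['tcp_pos'];print(n,[((proj(s,[.541,.061,z])-[x0,y0])*4+1.5).round(1) for z in(.08,.16,.052)],p)
cv2.imwrite('pics/c3.png',np.hstack(a))
go([.541,.061,.165],np.radians(28))
E
```

```text
time_s: 4.62
tcp_pos: [0.5411, 0.0596, 0.1611]
tcp_rot: [0.514, 0.858, -0.001, -0.001]
contact_force: [-0.2, 0.4, -1.4]
grip_width: 0.0331
gripper_force: 30.0
time_s: 4.87
tcp_pos: [0.5416, 0.0581, 0.1625]
tcp_rot: [0.516, 0.857, -0.0, 0.0]
contact_force: [0.4, 1.0, -1.9]
grip_width: 0.0327
gripper_force: 30.0
side [array([155.9, 229.3]), array([158.5, 140.6]), array([155. , 258.6])] [0.54164036 0.05831222 0.1625742 ]
top [array([218.7, 239.6]), array([216.1, 216.9]), array([219.5, 246.7])] [0.54170133 0.05854774 0.16261387]
t 4.9667 tool delta [ 0.0025  0.0005 -0.0024] turn -0.002
```

View pics/c3.png

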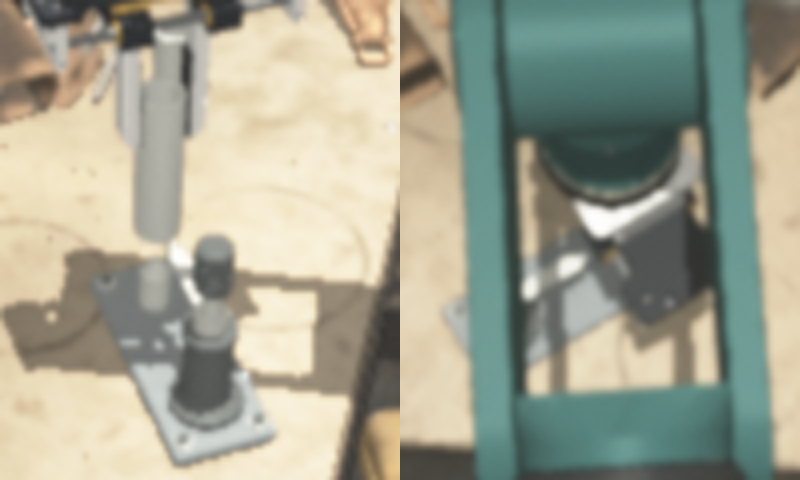

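In the side view the sleeve's lower end is at (158,226), directly above the spigot top at (155,262). I'll nudge 3 mm in tool x, then come down in small steps while watching the force.

```bash
python3 inch.py '[[0.003,0,0,0,0.02],[0.003,0,0.01,0,0.02],[0.003,0,0.02,0,0.02],[0.003,0,0.025,0,0.02],[0.003,0,0.029,0,0.02],[0.003,0,0.032,0,0.02],[0.003,0,0.035,0,0.02],[0.003,0,0.038,0,0.02],[0.003,0,0.038,0,0.02]]'; python3 inch.py '[[0,0,0.003,0,0.02],[0,0,0.006,0,0.02],[0,0,0.006,0,0.02]]'
```

```text
time_s: 5.72
tcp_pos: [0.5401, 0.0625, 0.1238]
tcp_rot: [0.515, 0.857, -0.0, -0.0]
contact_force: [-0.8, -0.4, -1.4]
grip_width: 0.0328
gripper_force: 30.0
time_s: 5.97
tcp_pos: [0.5401, 0.0624, 0.1179]
tcp_rot: [0.515, 0.857, -0.0, -0.0]
contact_force: [-0.0, -0.5, -1.9]
grip_width: 0.0328
gripper_force: 30.0
```

```bash
python3 inch.py '[[0,0,0.004,0,0.02],[0,0,0.008,0,0.02],[0,0,0.012,0,0.02],[0,0,0.016,0,0.02],[0,0,0.019,0,0.02],[0,0,0.019,0,0.02]]'; python3 inch.py '[[0,0,0.001,0,0.02],[0,0,0.002,0,0.02],[0,0,0.003,0,0.02],[0,0,0.003,0,0.02]]'
```

```text
time_s: 6.47
tcp_pos: [0.54, 0.0624, 0.0984]
tcp_rot: [0.515, 0.857, -0.0, -0.001]
contact_force: [0.8, 0.0, -1.7]
grip_width: 0.0332
gripper_force: 30.0
time_s: 6.8
tcp_pos: [0.5403, 0.0625, 0.0964]
tcp_rot: [0.515, 0.857, 0.0, -0.0]
contact_force: [0.2, 1.0, -2.1]
grip_width: 0.0329
gripper_force: 30.0
```

```bash
python3 inch.py '[[0,0,0.001,0,0.02],[0,0,0.002,0,0.02],[0,0,0.002,0,0.02]]'; python3 inch.py '[[0,0,0.001,0,0.02],[0,0,0.002,0,0.02],[0,0,0.002,0,0.02]]'
```

```text
time_s: 7.05
tcp_pos: [0.5407, 0.0624, 0.0954]
tcp_rot: [0.515, 0.857, 0.0, 0.0]
contact_force: [-0.9, 0.5, 2.0]
grip_width: 0.0333
gripper_force: 30.0
time_s: 7.3
tcp_pos: [0.5409, 0.0624, 0.0954]
tcp_rot: [0.515, 0.857, 0.0, 0.001]
contact_force: [-4.0, -1.0, 8.9]
grip_width: 0.0331
gripper_force: 30.0
```

Contact came at the expected height, with about 9 N upward. Release, rise and look.

```bash
python3 inch.py '[[0,0,-0.001,0,0.036],[0,0,-0.001,0,0.045],[0,0,-0.001,0,0.06],[0,0,-0.001,0,0.06],[0,0,-0.001,0,0.06],[0,0,-0.02,0,0.06],[0,0,-0.06,0,0.06],[0,0,-0.1,0,0.06],[0,0,-0.11,0,0.06],[0,0,-0.11,0,0.06]]'; python3 inch.py '[[0,0,0,0,0.06],[0,0,0,0,0.06]]';python3 - <<'E'
from h import *
a=[]
for n,c in(("side",(230,150,330,270)),("top",(200,150,300,270))):
    s=env.snapshot(n);pickle.dump(s,open(f'{n}4.pkl','wb'));x0,y0,x1,y1=c
    a.append(cv2.resize(s['pixels'][y0:y1,x0:x1,::-1],None,fx=4,fy=4,interpolation=cv2.INTER_CUBIC))
    for q in([.541,.061,.132],[.541,.061,.012],[.4945,.1485,.158]):print(n,((proj(s,q)-[x0,y0])*4+1.5).round(1))
cv2.imwrite('pics/c4.png',np.hstack(a))
go([.4945,.1485,.205],np.radians(28))
E
```

```text
time_s: 8.13
tcp_pos: [0.5428, 0.0625, 0.2073]
tcp_rot: [0.515, 0.857, 0.003, 0.004]
contact_force: [-0.1, 0.6, 1.0]
grip_width: 0.0599
gripper_force: 0.0
time_s: 8.3
tcp_pos: [0.5394, 0.0624, 0.2]
tcp_rot: [0.515, 0.857, -0.001, -0.002]
contact_force: [-0.4, 0.9, -0.6]
grip_width: 0.0596
gripper_force: 0.0
side [157.6 172.5]
side [153.8 298.9]
side [214.7 240.9]
top [217.1 225.2]
top [220.6 256.3]
top [ 88.4 293.6]
t 8.4 tool delta [ 0.097   0.001  -0.0052] turn 0.0
```

View pics/c4.png

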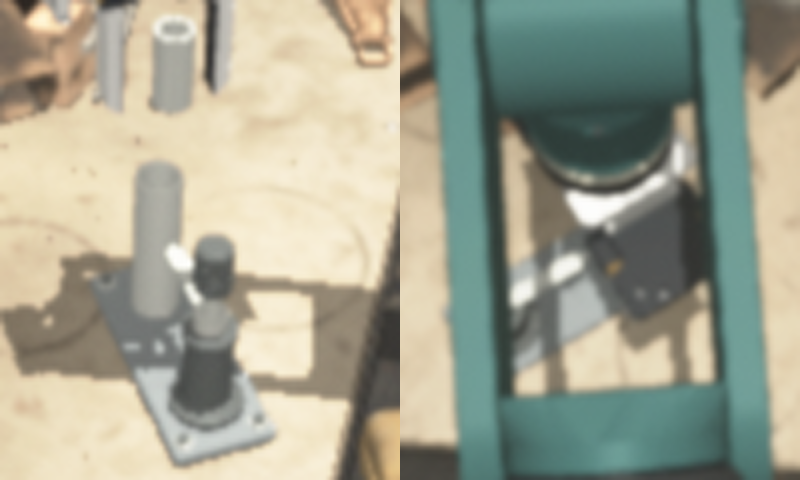

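The tall sleeve stands upright and home, with its rim at side crop (159,174) against a predicted (158,172). The short sleeve behind it is untouched. Now to the knob, whose top is at (214,245).

```bash
python3 inch.py '[[0.03,0,0,0,0.06],[0.065,0,0,0,0.06],[0.09,0,0,0,0.06],[0.098,0.001,0,0,0.06],[0.098,0.001,0,0,0.06],[0.098,0.001,0,0,0.06],[0.098,0.001,0.03,0,0.06],[0.098,0.001,0.06,0,0.06],[0.098,0.001,0.08,0,0.06],[0.098,0.001,0.08,0,0.06]]'; python3 inch.py '[[0,0,0,0,0.06],[0,0,0,0,0.06],[0,0,0,0,0.06]]';python3 - <<'E'
from h import *
a=[]
for n,c in(("side",(230,150,330,270)),("top",(180,150,280,270))):
    s=env.snapshot(n);pickle.dump(s,open(f'{n}5.pkl','wb'));x0,y0,x1,y1=c
    a.append(cv2.resize(s['pixels'][y0:y1,x0:x1,::-1],None,fx=4,fy=4,interpolation=cv2.INTER_CUBIC))
cv2.imwrite('pics/c5.png',np.hstack(a))
go([.494,.149,.121],np.radians(28));o=env.get_obs();print(o['tcp_pos'],o['contact_force'])
E
```

```text
time_s: 9.23
tcp_pos: [0.4923, 0.1472, 0.1165]
tcp_rot: [0.516, 0.857, -0.004, -0.004]
contact_force: [-0.5, -0.6, -0.1]
grip_width: 0.0602
gripper_force: 0.0
time_s: 9.48
tcp_pos: [0.4969, 0.1492, 0.1247]
tcp_rot: [0.515, 0.857, 0.001, 0.001]
contact_force: [-0.1, -0.2, 0.9]
grip_width: 0.0599
gripper_force: 0.0
t 9.5833 tool delta [ 0.0008 -0.0025  0.0035] turn -0.0
[0.49655551 0.14941659 0.12447167] [ 0.99385782 -0.12971957  0.12666054]
```

View pics/c5.png

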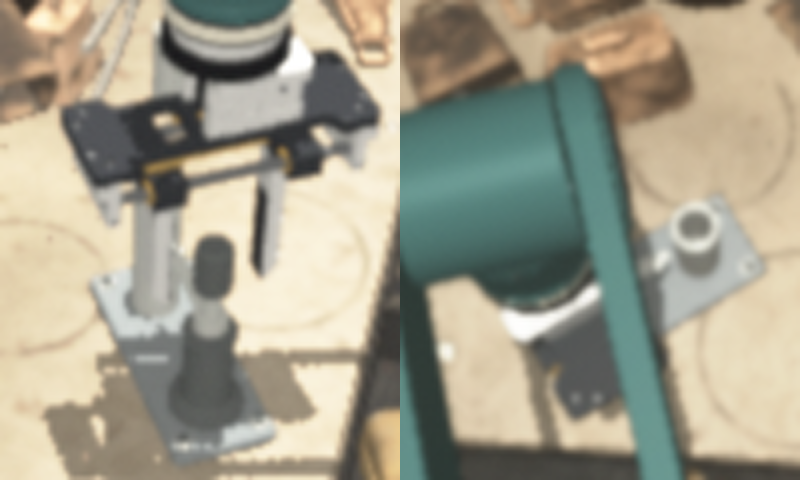

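Run:
```python
from h import *
s=pickle.load(open('side5.pkl','rb'));f=lambda q:((proj(s,q)-[230,150])*4+1.5).round(1)
p=np.array([.4966,.1494,.1245]);d=np.array([.883,.469,0])
for k in(-.042,-.03,0,.03,.042):print(k,f(p+k*d),f(p+k*d+[0,0,.05]))
for z in(.118,.158):print('knob',f([.4945,.1485,z]))
```

```text
-0.042 [270.2 264.8] [275.4 206.8]
-0.03 [252.8 269.2] [257.5 211.1]
0 [208.9 280.1] [212.3 221.9]
0.03 [164.4 291.1] [166.4 232.9]
0.042 [146.4 295.6] [147.9 237.3]
knob [211.9 286.7]
knob [214.7 240.9]
```

The fingers straddle the knob, and the projections agree: the left finger spans x≈146–164 in front of the sleeve, the right one x≈253–270, the knob is at 213. Correct 2 mm and close.

```bash
python3 inch.py '[[0.001,-0.002,0.003,0,0.05],[0.001,-0.002,0.003,0,0.04],[0.001,-0.002,0.003,0,0.03],[0.001,-0.002,0.003,0,0.01],[0.001,-0.002,0.003,0,0.01],[0.001,-0.002,0.003,0,0.01],[0.001,-0.002,0.003,0,0.01],[0.001,-0.002,0.003,0,0.01],[0.001,-0.002,0.003,0,0.01]]'
```

```text
time_s: 10.33
tcp_pos: [0.4946, 0.1503, 0.1196]
tcp_rot: [0.515, 0.857, 0.002, 0.001]
contact_force: [4.1, 2.3, -2.6]
grip_width: 0.0253
gripper_force: 30.0
```

```bash
python3 inch.py '[[0,0.001,-0.005,0,0.01],[0,0.001,-0.01,0,0.01],[0,0.001,-0.015,0,0.01],[0,0.001,-0.02,0,0.01],[0,0.001,-0.025,0,0.01],[0,0.001,-0.03,0,0.01],[0,0.001,-0.035,0,0.01],[0,0.001,-0.039,0,0.01],[0,0.001,-0.04,0,0.01],[0,0.001,-0.04,0,0.01]]'; python3 inch.py '[[0,0,0,0,0.01],[0,0,0,0,0.01],[0,0,0,0,0.01],[0,0,0,0,0.01]]'
python3 - <<'E'
from h import *
a=[]
for n,c in(("side",(230,150,330,270)),("top",(180,150,280,270))):
    s=env.snapshot(n);pickle.dump(s,open(f'{n}6.pkl','wb'));x0,y0,x1,y1=c
    a.append(cv2.resize(s['pixels'][y0:y1,x0:x1,::-1],None,fx=4,fy=4,interpolation=cv2.INTER_CUBIC))
cv2.imwrite('pics/c6.png',np.hstack(a))
s=pickle.load(open('side6.pkl','rb'));f=lambda q:((proj(s,q)-[230,150])*4+1.5).round(1)
d=np.array([-.476,.879]);sp=np.array([.5405,.0622])
for h in(.036,.040,.044):print(h,'ptr tip',f(np.r_[sp+.025*d,.092+h]),'knob foot',f([.4945,.149,.118+h]))
print('rim',f(np.r_[sp,.132]))
t=pickle.load(open('top6.pkl','rb'));f=lambda q:((proj(t,q)-[180,150])*4+401.5).round(1)
print('top tip',[f(np.r_[sp+.025*d,.092+h]) for h in(0,.04)])
for _ in range(3):
    o=env.get_obs();print(o['tcp_pos'],o['contact_force'],o['grip_width'])
E
```

```text
time_s: 11.17
tcp_pos: [0.4946, 0.1503, 0.1577]
tcp_rot: [0.515, 0.857, 0.0, -0.0]
contact_force: [4.9, 1.7, -10.3]
grip_width: 0.0251
gripper_force: 30.0
time_s: 11.5
tcp_pos: [0.4946, 0.1503, 0.1573]
tcp_rot: [0.515, 0.857, 0.0, -0.0]
contact_force: [6.3, 2.2, -9.5]
grip_width: 0.0252
gripper_force: 30.0
0.036 ptr tip [171.5 201.9] knob foot [214.3 246.1]
0.04 ptr tip [171.7 197.4] knob foot [214.6 241.4]
0.044 ptr tip [171.8 192.9] knob foot [214.9 236.7]
rim [158.1 173.8]
top tip [array([667. , 655.3]), array([664.4, 644.8])]
[0.49453701 0.15030768 0.15734956] [ 5.62449834  2.70019147 -9.40766289] 0.025786223194433546
[0.49453701 0.15030768 0.15734956] [ 5.62449834  2.70019147 -9.40766289] 0.025786223194433546
[0.49453701 0.15030768 0.15734956] [ 5.62449834  2.70019147 -9.40766289] 0.025786223194433546
```

View pics/c6.png

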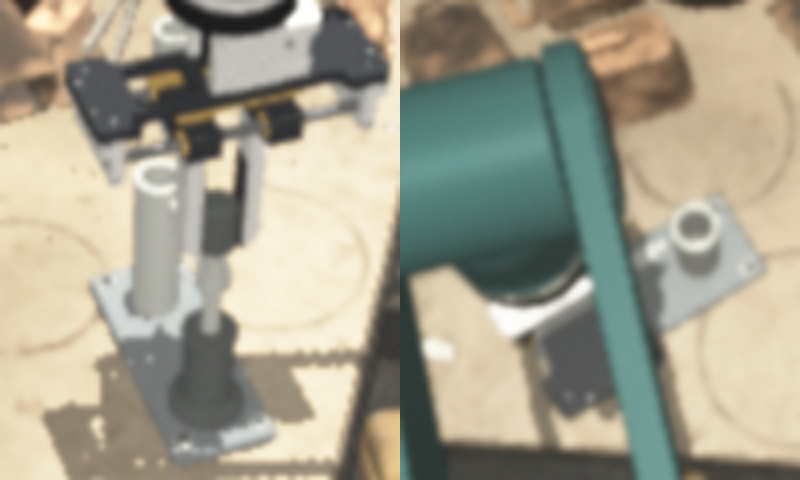

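The knob is lifted, with its underside at about (214,250), and the pointer's end shows at about (172,203) beside the sleeve, which is still home. By TCP the extension is about 0.038; I'll check that by the knob's underside edge before and after.

Run:
```python
from h import *
for n in(0,4,5,6):
    g=pickle.load(open(f'side{n}.pkl','rb'))['pixels'].astype(float).mean(2)
    print(n,g[198:232,282:286].mean(1).round().astype(int).tolist())
s=pickle.load(open('side6.pkl','rb'))
print('shift px for .036/.04/.044',[(proj(s,[.4945,.149,.118])-proj(s,[.4945,.149,.118+h]))[1].round(2) for h in(.036,.038,.04,.044)])
g=s['pixels'].astype(int).mean(2);print(g[188:206,268:278].round().astype(int))
```

```text
0 [213, 213, 217, 218, 217, 217, 217, 219, 221, 216, 188, 155, 142, 140, 141, 141, 130, 105, 87, 84, 82, 84, 88, 90, 89, 90, 111, 146, 156, 155, 154, 154, 154, 154]
4 [219, 220, 223, 224, 223, 222, 223, 225, 226, 222, 196, 161, 148, 146, 147, 147, 135, 109, 91, 87, 86, 88, 92, 94, 92, 91, 106, 140, 155, 158, 159, 160, 160, 161]
5 [223, 225, 228, 229, 228, 227, 228, 230, 231, 224, 179, 118, 90, 87, 86, 90, 92, 90, 88, 87, 87, 87, 87, 87, 88, 93, 119, 156, 168, 166, 165, 165, 166, 166]
6 [101, 86, 86, 87, 92, 93, 89, 87, 87, 87, 87, 87, 86, 86, 88, 104, 138, 159, 165, 165, 166, 167, 169, 169, 170, 174, 178, 179, 179, 167, 153, 147, 146, 144]
shift px for .036/.04/.044 [np.float64(10.29), np.float64(10.88), np.float64(11.46), np.float64(12.64)]
[[126 138 146 154 158 161 146 120 102  70]
 [191 208 213 215 213 199 163 121  88  62]
 [237 239 238 240 237 223 177 139 105  86]
 [221 220 217 223 229 226 184 151 132 135]
 [184 184 185 187 194 196 171 157 154 172]
 [173 176 176 174 171 167 162 158 162 184]
 [174 175 176 173 167 162 159 159 164 185]
 [180 179 178 180 181 178 165 160 164 185]
 [214 208 209 216 220 213 177 162 168 186]
 [236 238 239 239 231 206 171 163 173 187]
 [216 221 222 221 210 185 166 164 174 189]
 [183 186 187 190 193 192 171 165 174 188]
 [175 177 179 183 202 215 181 165 174 188]
 [174 177 177 179 197 216 182 165 173 187]
 [174 177 178 176 180 189 171 165 173 188]
 [175 176 178 175 169 170 164 164 176 189]
 [175 177 178 175 168 166 163 166 177 188]
 [174 177 177 175 171 167 163 166 179 190]]
```

Image shift of 10.5 px gives about 0.037, and the TCP gives 0.0377. Raise 3 mm.

```bash
python3 inch.py '[[0,0,-0.001,0,0.01],[0,0,-0.002,0,0.01],[0,0,-0.003,0,0.01],[0,0,-0.003,0,0.01],[0,0,-0.003,0,0.01],[0,0,-0.003,0,0.01],[0,0,-0.003,0,0.01],[0,0,-0.003,0,0.01],[0,0,-0.003,0,0.01]]'
python3 - <<'E'
from h import *
r=[]
for _ in range(2):
    s=env.snapshot('side');g=s['pixels'].astype(float).mean(2)[:,282:286].mean(1)
    q=g[205:218];i=np.argmax(q>126);x=205+i-1+(126-q[i-1])/(q[i]-q[i-1]);r.append(224.19-x)
o=env.get_obs();print(r,'ext',np.array(r)*.04/11.46,o['tcp_pos'],o['contact_force'],o['time_s'])
E
```

```text
time_s: 12.35
tcp_pos: [0.4946, 0.1503, 0.1602]
tcp_rot: [0.515, 0.857, 0.0, -0.0]
contact_force: [5.6, 3.8, -9.6]
grip_width: 0.0253
gripper_force: 30.0
[np.float64(11.238571428571419), np.float64(11.246022408963597)] ext [0.03922713 0.03925313] [0.49455751 0.15030625 0.16022408] [  6.53859848   2.43793605 -10.14437295] 12.45
```

TCP (0.0406) and image (0.0392) bracket 0.040. Hold for a moment, then hand in.

```bash
python3 inch.py '[[0,0,0,0,0.01],[0,0,0,0,0.01],[0,0,0,0,0.01],[0,0,0,0,0.01],[0,0,0,0,0.01],[0,0,0,0,0.01],[0,0,0,0,0.01],[0,0,0,0,0.01]]'; python3 -c "
from bench import env
print(env.job_done())"
```

```text
time_s: 13.12
tcp_pos: [0.4946, 0.1503, 0.1602]
tcp_rot: [0.515, 0.857, 0.0, -0.0]
contact_force: [6.5, 2.3, -10.4]
grip_width: 0.0254
gripper_force: 30.0
the job is handed in; nothing more can be done
None
```

I handed the job in at 13.1 s: the tall sleeve is home on the spigot and released, and the gripper is still holding the rod about 40 mm up (0.0406 m by arm position, 0.0392 m by camera); no verdict was returned.

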